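# Match the lids to the cheese crocks

### The arm

A 7-joint arm with a two-finger parallel gripper is mounted at the origin on a cart in front of the work surface, level with it; the furniture and walls round the work are solid. World frame = base frame: x ahead of the robot, y to its left, z up, the work surface at z = 0. Lengths are in m, angles in rad, forces in N, time in s.
With the tool pointing down it reaches from about 0.4 to 0.85 m from the base axis. Payload 10.4 kg.
Tool frame: the origin (TCP) lies midway between the tips of the shut fingers; the grasp point (between the pads) lies manip.grip_depth behind it (manip.grip_depth is the distance from the TCP to the grasp point, in m); z points along the fingers, x is the direction in which the jaws open and shut, and the axes are right-handed (so a half turn about z gives the same grasp; the last joint's range is limited). The gripper opens to 85 mm and grips with 20 to 120 N. Pads are 22 mm wide; open, the fingers measure 114 mm over their backs; the gripper's body (76 mm by 85 mm) begins 54 mm behind the grasp point. The pads swing forward as they close: fully open they stand 13 mm farther back than shut.
Start: joints at [1.124, 0.332, -0.065, 1.46, 0.022, 1.35, -0.088], TCP at [0.257, -0.57, 0.231] pointing down, gripper open.
Joint ranges: [-2.6, 2.6], [-0.5, 2.12], [-1.47, 1.34], [0.16, 2.42], [-1.27, 4.41], [0.06, 2.06], [-2.6, 2.6]. Speed limits (rad/s): [2.22, 2.22, 2.79, 2.79, 3.14, 3.14, 3.14].

### API

Orientations are given as a unit quaternion [x, y, z, w].
In Python, from workcell import manip gives the robot as it stands. The module is installed in compiled form; this text tells all that it offers.
- The arm moves only by the tool send_rows, never from a script. Its argument "steps" is a list of rows, each a list of 2 entries, a list of its own where there are three numbers: the shift along the tool's x, y, z in m, then the turn about the tool's z in rad. In form: [[[x, y, z], spin], ...]. A call has exactly 8 rows; each row is the pose to reach, as a shift and turn from the pose commanded when the call began, along the tool's axes at that moment; what a row does not reach only later rows make up. A row lasts 1/8 s, in which the tool goes at most 62.5 mm and 10.7 degrees, less where a joint would pass 70% of its speed; a pose out of reach is approached as far as the arm can. A call with a gripper value outside its range is refused whole. "hand" is the opening, from 0 (shut) to 1 (fully open), set as the call begins (left out, the last holds). The fingers move at their own pace and stop on an object; "force" is the grip in N (left out, the last holds). Time passes only in rows, so rows that repeat a pose let the fingers close, or fill a call up. It gives the time, the measured TCP pose, the force and the opening at its end, in the units of the state.
- manip.get_obs(): the state, without advancing time (a new reading comes with each control period).
- manip.camera(name): name is "side" or "top" or "wrist"; returns (picture, depth): 400x640x3 uint8, red, green, blue; 400x640 float32, m along the optical axis (not along the pixel's ray), 0 where there is no reading.
- manip.camera_info(name): a dict with "intrinsics" (3x3 intrinsics, pixels), "pose" (4x4, takes a point from camera to world coordinates); the wrist camera has in their place "T_tool_cam" (4x4, takes a point from camera to tool coordinates, whose origin is the TCP and whose axes are the tool frame's). Camera axes: x right, y up, looking along -z (the intrinsics and any distortion apply to the point x, -y, -z); pixel columns grow to the right and rows downward; lengths in m; the calibration is good to about 2 mm. A picture is of the moment at which its call begins: read the wrist's pose just before it. camera_info takes no time and is no camera call.
- manip.hand_in(): hands the job in, once; it reports no verdict.
The state is a dict: "clock": time; "joint_pos": joint angles; "joint_velocities": joint speeds; "tau": joint torques, N m; "position": TCP position; "ee_rot": TCP orientation; "ft_force": force on the tool from outside, world axes, zero at the start; "torque": the same for the moment, N m; "grip_width": opening from 0.0 (shut) to 1.0 (fully open).
Only numpy, scipy, OpenCV 4.12 (cv2) and the standard library are available. Lean on these libraries where they do the work, as an engineer would, in place of code of your own. Each camera call takes 0.05 s, during which the arm holds its last target.

### The job

Close the two open crocks for the soft cheese: put the round wooden lid on the round crock and the square wooden lid on the square crock. Each lid must lie flat on its rim with its plug inside the mouth, the square one in line with its crock; set them down gently and leave the crocks standing where they are.

Things in the scene. Friction and masses are not known exactly. Their poses are not given: they have to be found in the camera images.
- round_lid_grip (a point): Centre of the handle bar of the loose round wooden lid (0.14 kg), lying handle up: a disc 114 mm across, 10 mm thick, on a round plug 68 mm across, 10 mm deep. Bar 56 mm long along x, 16 wide along y, 18 high, on two posts at x = +-19 mm. The lid's top is 26 mm below this point, the plug's underside, on which it stands on the worktop, 46 mm below. z up.
- square_lid_grip (a point): Centre of the handle bar of the loose square wooden lid (0.14 kg), lying handle up: a plate 114 x 114 mm, sides along x and y, 10 mm thick, on a square plug 68 x 68 mm, 10 mm deep. Bar 56 mm long along x, 16 wide along y, 18 high, on two posts at x = +-19 mm. The lid's top is 26 mm below this point, the plug's underside, on which it stands on the worktop, 46 mm below. z up.
- round_crock_mouth (a point): Centre of the open mouth, at rim height, of the round white stoneware crock: 102 mm across, mouth 90 mm across, 70 mm high, hollow, 0.9 kg, loose on the worktop. z up. When its lid is seated the plate lies on the rim, the handle point is 36 mm above this point, and the plug has 11 mm of play on each side.
- square_crock_mouth (a point): Centre of the open mouth, at rim height, of the square white stoneware crock: 102 x 102 mm, mouth 90 x 90 mm, walls along x and y, 70 mm high, hollow, 0.9 kg, loose on the worktop. z up. When its lid is seated the plate lies on the rim, the handle point is 36 mm above this point, and the plug has 11 mm of play on each side.

How it is judged:
By the outcome, as a careful person would: the job done as asked, in the order asked, and still so for the second after the job is handed in, with the robot touching nothing.
It also fails if it takes over 56 s, if anything falls off the work surface, if the arm or the gripper's body presses on something with over 40 N, if the wrist force passes 120 N, or if a joint passes its speed limit or range.

## Working session

There is one attempt and no reset: what is moved stays moved. The work goes in short steps, Python scripts to look and compute and a tool call to move; the robot and the scene stay as the last step left them, time stands still between calls to the robot, and variables do not carry over. Pictures are saved under pics/ and viewed, and the job is handed in when it is done.

Besides the shell and the picture viewer there is one more tool, called after "Emit:" by a JSON object that holds its "name" and its "arguments". send_rows: Moves the arm, as the interface text tells. Its arguments: {"type":"object","properties":{"steps":{"type":"array"},"hand":{"type":"number"},"force":{"type":"number"}},"required":["steps"]}

```bash
mkdir -p pics; python3 - <<'E'
from workcell import manip
import cv2,numpy as np
o=manip.get_obs()
for k,v in o.items(): print(k,np.round(v,4).tolist())
print(manip.grip_depth)
for n in ["top","side","wrist"]:
    im,d=manip.camera(n); cv2.imwrite(f"pics/{n}0.png",im[:,:,::-1]); np.savez(f"{n}0.npz",im=im,d=d)
    i=manip.camera_info(n); print(n,{k:np.round(v,4).tolist() if not isinstance(v,str) else v for k,v in i.items()})
E
```

```text
clock 0.0
joint_pos [1.1244, 0.3329, -0.0647, 1.4609, 0.0216, 1.3499, -0.0885]
joint_velocities [-0.001, -0.0002, 0.0001, -0.0005, 0.0004, -0.0025, 0.0011]
tau [-0.0003, -62.5443, 0.049, -39.1613, 0.0163, 0.0095, -0.0]
position [0.2569, -0.5694, 0.2305]
ee_rot [0.84, -0.5426, -0.0006, -0.0004]
ft_force [0.7039, -0.1417, -0.1727]
torque [-0.0169, 0.0157, 0.0569]
grip_width 1.0013
0.0187
top {'intrinsics': [[440.1514, 0.0, 324.1593], [0.0, 440.1514, 192.4684], [0.0, 0.0, 1.0]], 'pose': [[0.0178, 0.9837, -0.1791, 0.356], [-0.9998, 0.0176, -0.0027, 0.0048], [0.0005, 0.1791, 0.9838, 1.18], [0.0, 0.0, 0.0, 1.0]]}
side {'intrinsics': [[407.5303, 0.0, 319.6659], [0.0, 407.5303, 201.303], [0.0, 0.0, 1.0]], 'pose': [[-0.9653, 0.1, -0.2413, 0.2595], [-0.261, -0.3982, 0.8794, 1.0241], [-0.0081, 0.9118, 0.4105, 0.5701], [0.0, 0.0, 0.0, 1.0]]}
wrist {'intrinsics': [[309.2734, 0.0, 315.4064], [0.0, 309.2734, 199.5978], [0.0, 0.0, 1.0]], 'T_tool_cam': [[1.0, -0.0002, -0.0002, 0.0002], [-0.0002, -0.9547, -0.2976, -0.0761], [-0.0002, 0.2976, -0.9547, -0.1424], [0.0, 0.0, 0.0, 1.0]]}
```

View pics/top0.png

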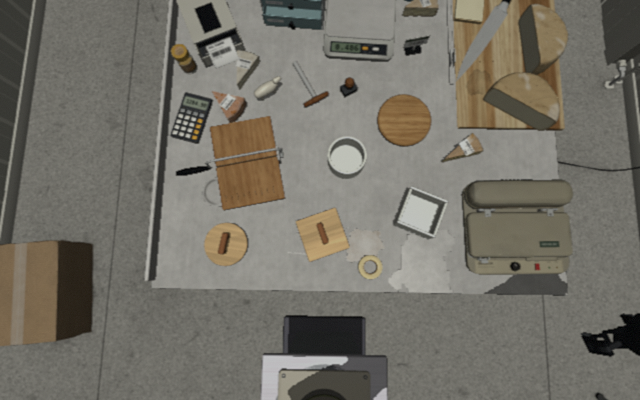

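View pics/side0.png

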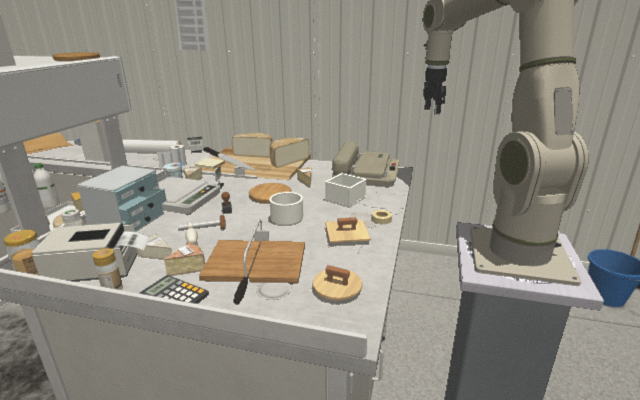

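The top view shows the round lid at about (225,244), the square lid at (322,235), the round crock at (346,157) and the square crock at (420,212). Measuring next.

```bash
cat > h.py <<'E'
import numpy as np,cv2
from workcell import manip
def pts(n,d,T=None):
    i=manip.camera_info(n);K=i["intrinsics"];P=i["pose"] if T is None else T@i["T_tool_cam"]
    v,u=np.mgrid[0:d.shape[0],0:d.shape[1]]
    c=np.stack([(u-K[0,2])/K[0,0]*d,-(v-K[1,2])/K[1,1]*d,-d,np.ones_like(d)],-1)
    return (c@np.array(P).T)[...,:3]
def ray(n,uv,z,T=None):
    i=manip.camera_info(n);K=i["intrinsics"];P=np.array(i["pose"] if T is None else T@i["T_tool_cam"])
    uv=np.asarray(uv,float).reshape(-1,2)
    r=np.c_[(uv[:,0]-K[0,2])/K[0,0],-(uv[:,1]-K[1,2])/K[1,1],-np.ones(len(uv))]@P[:3,:3].T
    o=P[:3,3]; return o+r*((z-o[2])/r[:,2])[:,None]
E
python3 - <<'E'
from h import *
f=np.load("top0.npz");im,d=f["im"],f["d"];p=pts("top",d);z=p[...,2]
print("table z",np.median(z[260:280,180:280]))
for nm,(u,v),(lo,hi),top in [("rlid",(225,244),(.010,.035),.02),("rbar",(225,244),(.04,.09),.055),("slid",(322,235),(.010,.035),.02),("sbar",(322,235),(.04,.09),.055),("rcrock",(346,157),(.058,.085),.07),("scrock",(420,212),(.058,.085),.07)]:
    m=np.zeros(z.shape,np.uint8);w=slice(v-33,v+34),slice(u-33,u+34)
    m[w]=((z[w]>lo)&(z[w]<hi))
    n,l,s,c=cv2.connectedComponentsWithStats(m)
    k=1+np.argmax(s[1:,4]);q=(l==k)
    P=p[q];R=ray("top",np.argwhere(q)[:,::-1],top)
    h=cv2.convexHull(R[:,:2].astype(np.float32)); r=cv2.minAreaRect(h); 
    print(nm,s[k],"z",np.round(np.percentile(P[:,2],[5,50,95]),4),"rect",np.round(r[0],4),np.round(r[1],4),round(r[2],1),"circ",np.round(cv2.minEnclosingCircle(h)[0],4))
a=im[120:290,180:470];cv2.imwrite("pics/z1.png",cv2.resize(a,None,fx=2.7,fy=2.7,interpolation=2)[:,:,::-1])
E
```

```text
table z -0.00024060487743138292
rlid [ 204  223   44   43 1327] z [0.016  0.0199 0.0237] rect [0.4257 0.2641] [0.1096 0.1131] 1.0 circ [0.4256 0.2635]
rbar [218 232  11  23 153] z [0.0442 0.0539 0.0578] rect [0.4256 0.2626] [0.0178 0.0553] 80.6 circ [0.4256 0.2629]
slid [ 296  208   54   54 1721] z [0.016  0.0197 0.0237] rect [0.456  0.0105] [0.1137 0.1136] 20.3 circ [0.4554 0.0111]
sbar [317 223  12  21 134] z [0.05   0.0542 0.0582] rect [0.4555 0.0105] [0.0559 0.0159] 21.1 circ [0.4556 0.0103]
rcrock [328 136  39  39 333] z [0.0612 0.0689 0.0732] rect [ 0.6587 -0.05  ] [0.1022 0.0991] 0.9 circ [ 0.6582 -0.0494]
scrock [397 186  51  52 454] z [0.0598 0.0687 0.073 ] rect [ 0.5137 -0.2425] [0.1031 0.1034] 68.6 circ [ 0.5139 -0.2426]
```

View pics/z1.png

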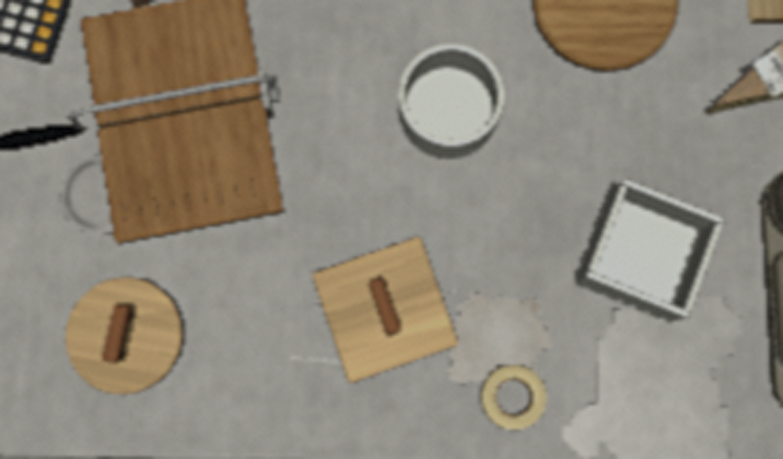

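```bash
cat >> h.py <<'E'
from scipy.spatial.transform import Rotation as Ro
def Tt():
    o=manip.get_obs();T=np.eye(4);T[:3,:3]=Ro.from_quat(o["ee_rot"]).as_matrix();T[:3,3]=o["position"];return T
def go(x,y,z,deg):
    T=Tt();d=T[:3,:3].T@(np.array([x,y,z])-T[:3,3]);a=np.degrees(np.arctan2(T[1,0],T[0,0]))
    s=(a-deg+180)%360-180
    print("shift",np.round(d,4),"spin",round(np.radians(s),3),"ang",round(a,2),"pos",np.round(T[:3,3],4),"clock",round(manip.get_obs()["clock"],2))
E
python3 -c "
from h import *
go(.48,-.15,.23,-10)"
```

```text
shift [-0.2906 -0.3759  0.001 ] spin -0.972 ang -65.72 pos [ 0.2569 -0.5695  0.2307] clock 0.15
```

Emit:
{"name": "send_rows", "arguments": {"steps": [[[-0.03,-0.04,0],-0.1],[[-0.07,-0.09,0],-0.24],[[-0.11,-0.14,0],-0.38],[[-0.15,-0.19,0],-0.52],[[-0.19,-0.245,0],-0.66],[[-0.23,-0.295,0],-0.8],[[-0.265,-0.345,0],-0.92],[[-0.29,-0.375,0],-0.97]], "hand": 1}}

```text
clock: 1.15
position: [0.4804, -0.1486, 0.2314]
ee_rot: [0.996, -0.086, 0.0, -0.0]
ft_force: [1.2, -0.7, 0.2]
grip_width: 1.0
```

```bash
python3 -c "
from h import *
go(.44,.2,.23,80.6)"
```

```text
shift [-0.0998 -0.3365  0.0013] spin -1.579 ang -9.9 pos [ 0.4804 -0.1486  0.2314] clock 1.15
```

Emit:
{"name": "send_rows", "arguments": {"steps": [[[-0.01,-0.04,0],-0.15],[[-0.02,-0.085,0],-0.33],[[-0.035,-0.13,0],-0.51],[[-0.05,-0.175,0],-0.69],[[-0.065,-0.22,0],-0.87],[[-0.08,-0.265,0],-1.05],[[-0.09,-0.305,0],-1.23],[[-0.1,-0.336,0],-1.41]]}}

```text
clock: 2.15
position: [0.4398, 0.1989, 0.2313]
ee_rot: [0.814, 0.581, 0.0, 0.0]
ft_force: [0.1, -1.7, -0.4]
grip_width: 1.001
```

```bash
python3 -c "
from h import *
go(.4257,.263,.18,80.6)"
```

```text
shift [ 0.0561 -0.0342  0.0513] spin -0.167 ang 71.04 pos [0.4398 0.1989 0.2313] clock 2.15
```

Emit:
{"name": "send_rows", "arguments": {"steps": [[[0.01,-0.006,0.01],-0.04],[[0.025,-0.016,0.02],-0.08],[[0.04,-0.025,0.035],-0.12],[[0.05,-0.031,0.045],-0.15],[[0.056,-0.034,0.051],-0.167],[[0.056,-0.034,0.051],-0.167],[[0.056,-0.034,0.051],-0.167],[[0.056,-0.034,0.051],-0.167]]}}

```text
clock: 3.15
position: [0.4272, 0.261, 0.1807]
ee_rot: [0.765, 0.644, 0.0, 0.0]
ft_force: [-0.5, -0.1, 0.2]
grip_width: 0.999
```

```bash
python3 - <<'E'
from h import *
T=Tt();im,d=manip.camera("wrist");p=pts("wrist",d,T);z=p[...,2]
cv2.imwrite("pics/w1.png",im[:,:,::-1])
for lo,hi,top in [(.04,.07,.055),(.012,.03,.02)]:
    m=((z>lo)&(z<hi)&(np.hypot(p[...,0]-.4257,p[...,1]-.263)<.07)).astype(np.uint8)
    R=ray("wrist",np.argwhere(m)[:,::-1],top,T)
    r=cv2.minAreaRect(R[:,:2].astype(np.float32));print(m.sum(),np.median(z[m>0]),np.round(r[0],4),np.round(r[1],4),r[2])
go(.4257,.263,.029,80.6)
E
```

```text
1041 0.054327695975550316 [0.4257 0.2657] [0.0152 0.0558] 79.98023223876953
8483 0.019750289742517135 [0.4269 0.2651] [0.1121 0.1116] 80.16968536376953
shift [ 0.0018 -0.0019  0.1516] spin -0.008 ang 80.16 pos [0.4272 0.261  0.1806] clock 3.2
```

View pics/w1.png

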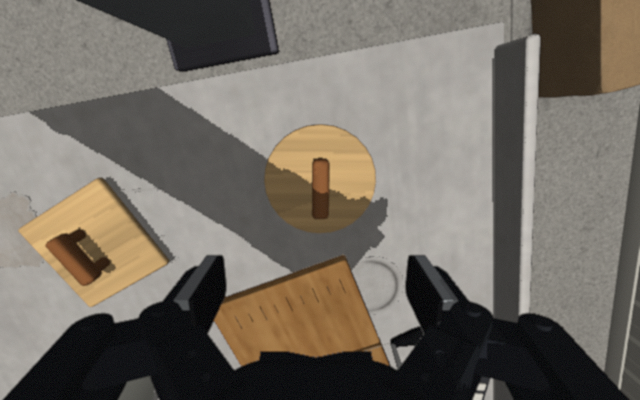

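The picture shows the round lid's bar at (320,188), upright between the fingers; it agrees with the top view to about 2 mm. Descending.

Emit:
{"name": "send_rows", "arguments": {"steps": [[[0.001,-0.001,0.02],0],[[0.003,-0.001,0.05],0],[[0.003,-0.001,0.08],0],[[0.003,-0.001,0.105],0],[[0.003,-0.001,0.125],0],[[0.003,-0.001,0.14],0],[[0.003,-0.001,0.151],0],[[0.003,-0.001,0.151],0]]}}

```text
clock: 4.2
position: [0.4261, 0.2643, 0.0289]
ee_rot: [0.765, 0.644, -0.0, -0.0]
ft_force: [0.1, 0.7, -0.1]
grip_width: 1.0
```

Emit:
{"name": "send_rows", "arguments": {"steps": [[[0,0,0],0],[[0,0,0],0],[[0,0,0],0],[[0,0,0],0],[[0,0,0],0],[[0,0,0],0],[[0,0,0],0],[[0,0,0],0]], "hand": 0, "force": 40}}

```text
clock: 5.2
position: [0.4265, 0.2645, 0.0294]
ee_rot: [0.765, 0.644, 0.0, 0.0]
ft_force: [0.6, 0.7, 2.6]
grip_width: 0.179
```

```bash
python3 - <<'E'
from h import *
o=manip.get_obs();print(np.round(o["ft_force"],2),o["grip_width"])
go(.4257,.263,.20,80.6)
im,d=manip.camera("wrist");cv2.imwrite("pics/w2.png",im[:,:,::-1])
E
```

```text
[0.63 0.74 2.65] 0.17928634135783647
shift [-0.0016 -0.0004 -0.1706] spin -0.007 ang 80.22 pos [0.4265 0.2645 0.0294] clock 5.2
```

View pics/w2.png

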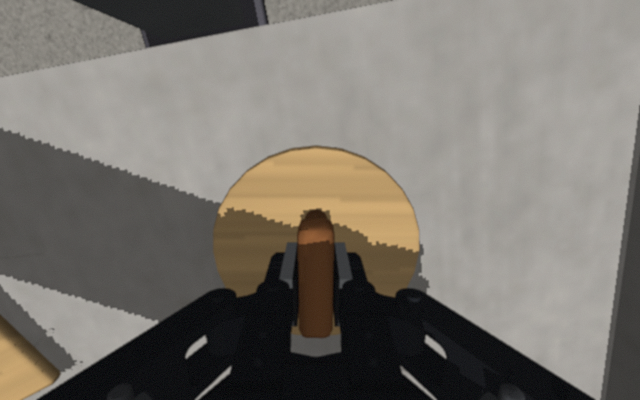

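The bar at (315,275) is held between both pads (opening 0.18 ≈ 15 mm). Lifting.

Emit:
{"name": "send_rows", "arguments": {"steps": [[[0,0,-0.01],0],[[0,0,-0.03],0],[[0,0,-0.055],0],[[0,0,-0.085],0],[[0,0,-0.115],0],[[0,0,-0.145],0],[[0,0,-0.165],0],[[0,0,-0.17],0]]}}

```text
clock: 6.25
position: [0.4267, 0.2649, 0.2013]
ee_rot: [0.765, 0.644, 0.001, 0.001]
ft_force: [-0.2, 0.3, -2.1]
grip_width: 0.177
```

```bash
python3 - <<'E'
from h import *
o=manip.get_obs();print(np.round(o["ft_force"],2),o["grip_width"])
go(.6585,-.0497,.20,45)
E
```

```text
[-0.22  0.25 -2.14] 0.1769749630311066
shift [-0.2707  0.2818  0.0017] spin 0.615 ang 80.23 pos [0.4267 0.2649 0.2013] clock 6.25
```

Emit:
{"name": "send_rows", "arguments": {"steps": [[[-0.015,0.016,0],0.03],[[-0.045,0.047,0],0.1],[[-0.08,0.083,0],0.18],[[-0.115,0.12,0],0.26],[[-0.15,0.156,0],0.34],[[-0.185,0.192,0],0.42],[[-0.22,0.229,0],0.5],[[-0.245,0.255,0],0.56]]}}

```text
clock: 7.25
position: [0.6365, -0.0246, 0.1976]
ee_rot: [0.914, 0.405, -0.001, 0.0]
ft_force: [0.8, 0.2, -0.5]
grip_width: 0.179
```

```bash
python3 - <<'E'
from h import *
go(.6585,-.0497,.20,45)
E
```

```text
shift [-0.0038  0.0332 -0.0024] spin 0.049 ang 47.78 pos [ 0.6365 -0.0246  0.1976] clock 7.25
```

Emit:
{"name": "send_rows", "arguments": {"steps": [[[-0.001,0.008,0],0.02],[[-0.002,0.018,0.005],0.04],[[-0.003,0.026,0.015],0.049],[[-0.004,0.033,0.028],0.049],[[-0.004,0.033,0.038],0.049],[[-0.004,0.033,0.045],0.049],[[-0.004,0.033,0.048],0.049],[[-0.004,0.033,0.048],0.049]]}}

```text
clock: 8.25
position: [0.6579, -0.0452, 0.1514]
ee_rot: [0.923, 0.385, 0.0, 0.0]
ft_force: [-0.5, 0.0, -1.3]
grip_width: 0.179
```

```bash
python3 - <<'E'
from h import *
go(.6585,-.0497,.092,45)
for n in ["top","side","wrist"]:
    im,d=manip.camera(n);cv2.imwrite(f"pics/{n}3.png",im[:,:,::-1]);np.savez(f"{n}3.npz",im=im,d=d)
a=cv2.imread("pics/side3.png")[120:300,200:400];cv2.imwrite("pics/s3.png",cv2.resize(a,None,fx=3,fy=3))
E
```

```text
shift [-0.0028  0.0036  0.0594] spin 0.006 ang 45.34 pos [ 0.6579 -0.0452  0.1514] clock 8.25
```

View pics/s3.png

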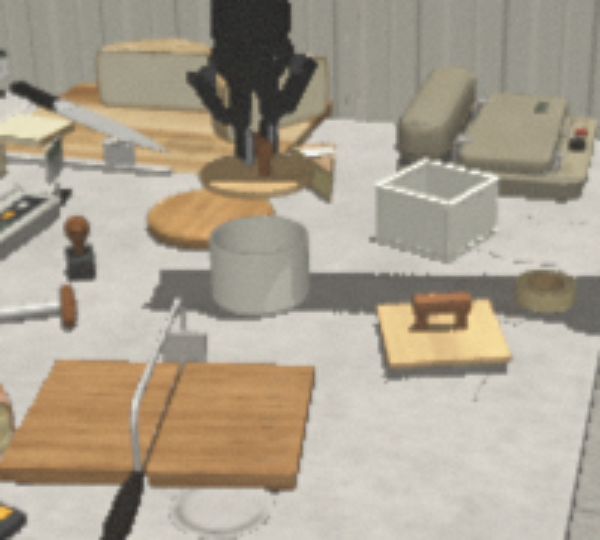

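View pics/wrist3.png

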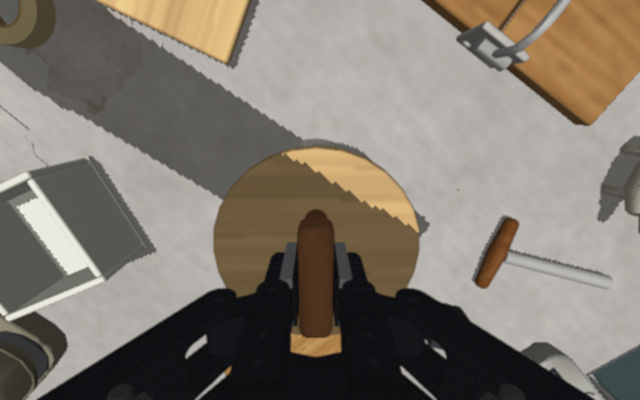

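View pics/top3.png

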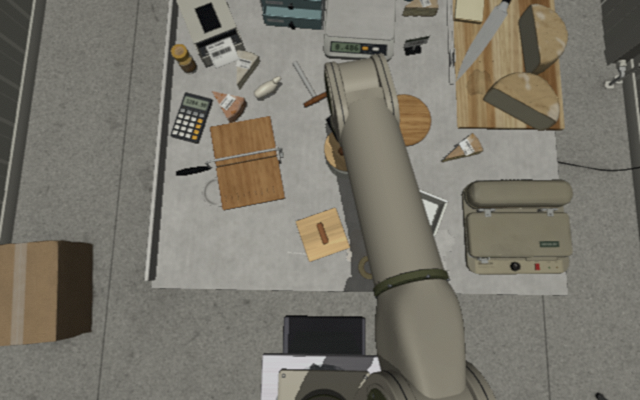

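Side view: the lid (255,175 in the crop) hangs level behind and above the crock (260,240). I'll verify the crock's centre in the side view.

```bash
python3 - <<'E'
from h import *
f=np.load("side0.npz");p=pts("side",f["d"]);z=p[...,2]
for n,c in [("r",(.6585,-.0497)),("s",(.5138,-.2425))]:
    m=(z>.060)&(z<.078)&(np.hypot(p[...,0]-c[0],p[...,1]-c[1])<.085)
    R=ray("side",np.argwhere((z>.066)&(z<.076)&m)[:,::-1],.07)[:,:2].astype(np.float32)
    r=cv2.minAreaRect(R);print(n,len(R),np.round(r[0],4),np.round(r[1],4),r[2],np.round(cv2.minEnclosingCircle(R)[0],4))
f=np.load("side3.npz");p=pts("side",f["d"]);z=p[...,2]
m=(np.hypot(p[...,0]-.6585,p[...,1]+.0497)<.075)&(z>.11)&(z<.144)
R=p[m];print("lid z",np.percentile(R[:,2],[2,50,98]));R2=R[(R[:,2]>.130)][:,:2].astype(np.float32);print(np.round(cv2.minEnclosingCircle(R2),4) if 0 else (cv2.minEnclosingCircle(R2)))
E
```

```text
r 123 [ 0.6603 -0.0428] [0.0998 0.1041] 26.565492630004883 [ 0.6596 -0.0413]
s 122 [ 0.515  -0.2348] [0.1075 0.103 ] 68.1392822265625 [ 0.515  -0.2363]
lid z [0.13292456 0.14110535 0.14323283]
((0.6575098037719727, -0.04256775230169296), 0.057778581976890564)
```

Emit:
{"name": "send_rows", "arguments": {"steps": [[[-0.003,0.003,0.0],0],[[-0.003,0.003,0.01],0],[[-0.003,0.003,0.022],0],[[-0.003,0.003,0.034],0],[[-0.003,0.003,0.043],0],[[-0.003,0.003,0.05],0],[[-0.003,0.003,0.055],0],[[-0.003,0.003,0.057],0]]}}

```text
clock: 9.4
position: [0.6579, -0.0496, 0.0941]
ee_rot: [0.923, 0.385, -0.0, 0.0]
ft_force: [-0.0, -0.4, -0.8]
grip_width: 0.177
```

```bash
python3 - <<'E'
from h import *
o=manip.get_obs();print(np.round(o["ft_force"],2),np.round(o["torque"],2),o["grip_width"])
go(.6587,-.0493,.0894,45)
im,d=manip.camera("side");cv2.imwrite("pics/s4.png",cv2.resize(im[120:300,200:400],None,fx=3,fy=3)[:,:,::-1])
E
```

```text
[-0.03 -0.37 -0.79] [ 0.01  0.01 -0.  ] 0.17681294574743195
shift [0.0008 0.0004 0.0047] spin 0.006 ang 45.32 pos [ 0.6579 -0.0496  0.0941] clock 9.4
```

View pics/s4.png

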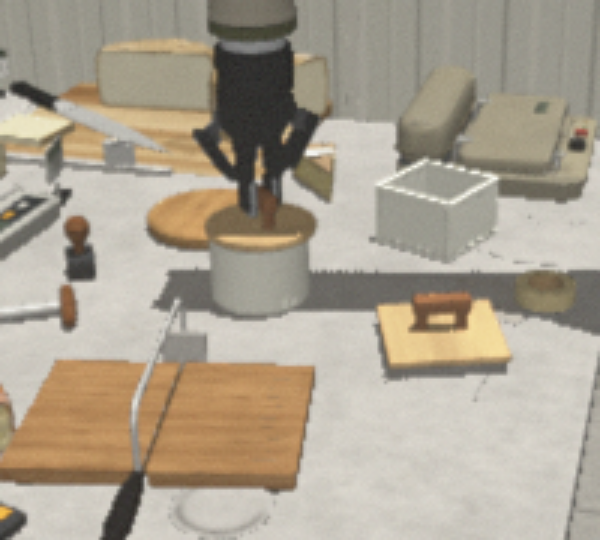

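The lid sits centred on the crock (262,230 in the crop), plug already in the mouth, with no contact force. Lowering the last few mm.

Emit:
{"name": "send_rows", "arguments": {"steps": [[[0,0,0.001],0],[[0,0,0.002],0],[[0,0,0.003],0],[[0,0,0.0035],0],[[0,0,0.004],0],[[0,0,0.0045],0],[[0,0,0.0045],0],[[0,0,0.0045],0]]}}

```text
clock: 10.45
position: [0.658, -0.0496, 0.0899]
ee_rot: [0.923, 0.385, 0.0, 0.0]
ft_force: [0.4, 0.2, -1.6]
grip_width: 0.177
```

Emit:
{"name": "send_rows", "arguments": {"steps": [[[0,0,0.0005],0],[[0,0,0.0007],0],[[0,0,0.001],0],[[0,0,0.0013],0],[[0,0,0.0015],0],[[0,0,0.0015],0],[[0,0,0.0015],0],[[0,0,0.0015],0]]}}

```text
clock: 11.45
position: [0.6581, -0.0495, 0.0894]
ee_rot: [0.923, 0.385, 0.0, 0.0]
ft_force: [-3.5, 1.1, 8.9]
grip_width: 0.179
```

Emit:
{"name": "send_rows", "arguments": {"steps": [[[0,0,0],0],[[0,0,0],0],[[0,0,0],0],[[0,0,0],0],[[0,0,0],0],[[0,0,0],0],[[0,0,-0.005],0],[[0,0,-0.015],0]], "hand": 1}}

```text
clock: 12.45
position: [0.6577, -0.0496, 0.1036]
ee_rot: [0.923, 0.385, -0.0, -0.0]
ft_force: [-0.0, -0.1, -0.5]
grip_width: 1.0
```

Emit:
{"name": "send_rows", "arguments": {"steps": [[[0,0,-0.02],0],[[0,0,-0.05],0],[[0,0,-0.08],0],[[0,0,-0.105],0],[[0,0,-0.12],0],[[0,0,-0.125],0],[[0,0,-0.125],0],[[0,0,-0.125],0]]}}

```text
clock: 13.45
position: [0.6575, -0.0497, 0.2273]
ee_rot: [0.923, 0.385, -0.001, -0.0]
ft_force: [0.4, 0.6, -0.6]
grip_width: 0.998
```

```bash
python3 - <<'E'
from h import *
T=Tt();im,d=manip.camera("wrist");p=pts("wrist",d,T);z=p[...,2];cv2.imwrite("pics/w5.png",im[:,:,::-1])
m=(z>.068)&(z<.092)&(np.hypot(p[...,0]-.6585,p[...,1]+.0497)<.07)
P=p[m];A=np.c_[P[:,:2],np.ones(len(P))];print("plane",np.linalg.lstsq(A,P[:,2],rcond=None)[0],np.median(P[:,2]))
print(cv2.minEnclosingCircle(ray("wrist",np.argwhere(m)[:,::-1],.08,T)[:,:2].astype(np.float32)))
go(.4557,.0105,.20,-69)
E
```

```text
plane [ 0.00157667 -0.00125105  0.07861467] 0.07972957372268746
((0.658484935760498, -0.04979840666055679), 0.056522857397794724)
shift [-0.0991 -0.1858  0.0276] spin 1.995 ang 45.33 pos [ 0.6575 -0.0496  0.2273] clock 13.5
```

View pics/w5.png

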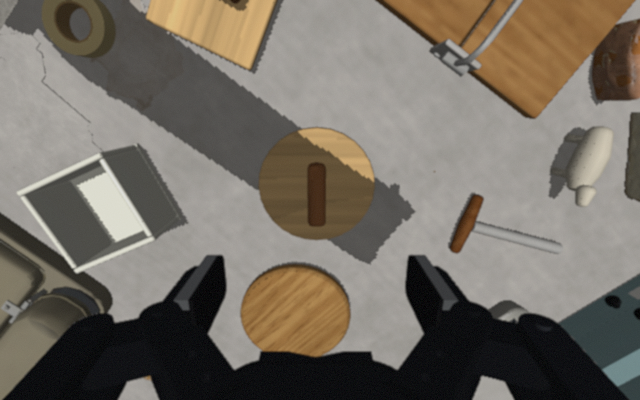

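Round lid is flat (slope <0.2 %, top at 80 mm) and centred on the crock. Now to the square lid.

Emit:
{"name": "send_rows", "arguments": {"steps": [[[-0.01,-0.015,0],0.15],[[-0.025,-0.045,0],0.32],[[-0.045,-0.08,0],0.5],[[-0.06,-0.115,0],0.68],[[-0.075,-0.145,0],0.86],[[-0.088,-0.168,0],1.04],[[-0.096,-0.18,0],1.22],[[-0.099,-0.186,0],1.4]]}}

```text
clock: 14.5
position: [0.4551, 0.0109, 0.228]
ee_rot: [0.953, -0.303, -0.0, 0.0]
ft_force: [1.3, 0.6, -0.2]
grip_width: 1.002
```

```bash
python3 -c "
from h import *
go(.4557,.0105,.18,-69)"
```

```text
shift [ 0.0007 -0.0001  0.048 ] spin 0.589 ang -35.23 pos [0.4551 0.0109 0.228 ] clock 14.5
```

Emit:
{"name": "send_rows", "arguments": {"steps": [[[0,0,0.005],0.15],[[0,0,0.015],0.32],[[0,0,0.03],0.48],[[0,0,0.042],0.57],[[0,0,0.048],0.589],[[0,0,0.048],0.589],[[0,0,0.048],0.589],[[0,0,0.048],0.589]]}}

```text
clock: 15.5
position: [0.4563, 0.0108, 0.1807]
ee_rot: [0.826, -0.564, 0.0, -0.0]
ft_force: [0.5, -0.6, 0.2]
grip_width: 0.998
```

```bash
python3 - <<'E'
from h import *
T=Tt();im,d=manip.camera("wrist");p=pts("wrist",d,T);z=p[...,2]
cv2.imwrite("pics/w6.png",im[:,:,::-1])
for lo,hi,top in [(.045,.07,.055),(.012,.03,.02)]:
    m=((z>lo)&(z<hi)&(np.hypot(p[...,0]-.4557,p[...,1]-.0105)<.09)).astype(np.uint8)
    R=ray("wrist",np.argwhere(m)[:,::-1],top,T)
    r=cv2.minAreaRect(R[:,:2].astype(np.float32));print(m.sum(),np.median(z[m>0]),np.round(r[0],4),np.round(r[1],4),r[2])
go(.4557,.0105,.029,-69)
E
```

```text
1039 0.05431468986230986 [0.4598 0.0116] [0.0558 0.0157] 20.32309341430664
11235 0.01968979177699648 [0.459  0.0112] [0.113  0.1128] 20.306068420410156
shift [0.     0.0007 0.1516] spin 0.007 ang -68.61 pos [0.4563 0.0108 0.1806] clock 15.55
```

View pics/w6.png

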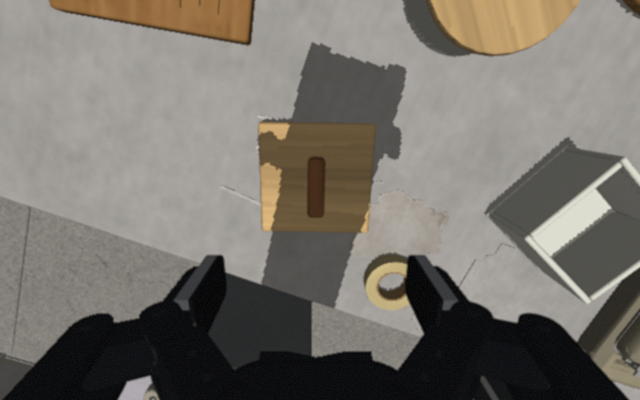

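The bar is at (316,187), upright between the fingers; the tape roll (390,283) is clear of the right finger's path. Descending.

Emit:
{"name": "send_rows", "arguments": {"steps": [[[0,-0.001,0.02],0.019],[[0,-0.002,0.05],0.019],[[0,-0.002,0.08],0.019],[[0,-0.002,0.105],0.019],[[0,-0.002,0.125],0.019],[[0,-0.002,0.14],0.019],[[0,-0.002,0.151],0.019],[[0,-0.002,0.151],0.019]]}}

```text
clock: 16.55
position: [0.4576, 0.0115, 0.0289]
ee_rot: [0.821, -0.572, -0.0, 0.0]
ft_force: [0.0, -0.9, 0.4]
grip_width: 0.999
```

Emit:
{"name": "send_rows", "arguments": {"steps": [[[0,0,0],0],[[0,0,0],0],[[0,0,0],0],[[0,0,0],0],[[0,0,0],0],[[0,0,0],0],[[0,0,0],0],[[0,0,0],0]], "hand": 0, "force": 40}}

```text
clock: 17.55
position: [0.4582, 0.0114, 0.0296]
ee_rot: [0.82, -0.572, 0.0, -0.0]
ft_force: [-1.1, -1.8, 5.2]
grip_width: 0.177
```

```bash
python3 - <<'E'
from h import *
go(.4557,.0105,.20,-69.7)
im,d=manip.camera("wrist");cv2.imwrite("pics/w7.png",im[:,:,::-1])
E
```

```text
shift [ 0.      0.0026 -0.1704] spin -0.001 ang -69.73 pos [0.4582 0.0114 0.0296] clock 17.55
```

View pics/w7.png

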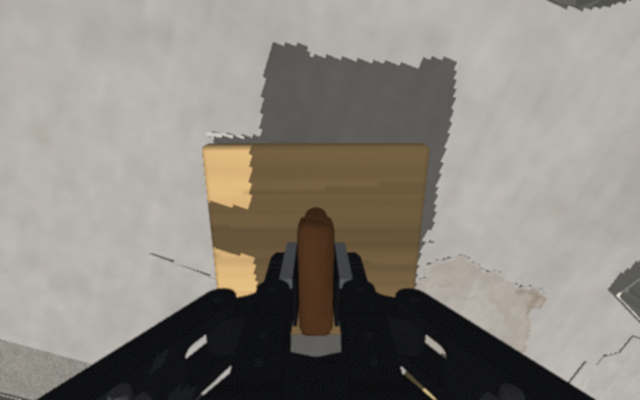

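The bar (315,275) is held between both pads and square to them. Lifting.

Emit:
{"name": "send_rows", "arguments": {"steps": [[[0,0,-0.01],0],[[0,0,-0.03],0],[[0,0,-0.055],0],[[0,0,-0.085],0],[[0,0,-0.115],0],[[0,0,-0.145],0],[[0,0,-0.165],0],[[0,0,-0.17],0]]}}

```text
clock: 18.6
position: [0.4582, 0.0118, 0.2005]
ee_rot: [0.821, -0.571, 0.001, -0.0]
ft_force: [0.3, -0.7, -2.5]
grip_width: 0.179
```

```bash
python3 - <<'E'
from h import *
go(.5138,-.2420,.20,-21.4)
im,d=manip.camera("top")
p=pts("top",d);z=p[...,2];m=(z>.064)&(z<.08)&(np.hypot(p[...,0]-.5138,p[...,1]+.2425)<.09)
R=ray("top",np.argwhere(m)[:,::-1],.07)[:,:2].astype(np.float32);print(cv2.minAreaRect(R))
E
```

```text
shift [0.2573 0.0359 0.0007] spin -0.843 ang -69.71 pos [0.4582 0.0118 0.2005] clock 18.6
((0.5139654278755188, -0.24292239546775818), (0.10257086902856827, 0.10257299989461899), 68.5513916015625)
```

Emit:
{"name": "send_rows", "arguments": {"steps": [[[0.02,0.003,0],-0.08],[[0.05,0.007,0],-0.19],[[0.09,0.012,0],-0.32],[[0.13,0.018,0],-0.46],[[0.17,0.024,0],-0.6],[[0.21,0.03,0],-0.72],[[0.24,0.034,0],-0.8],[[0.257,0.036,0],-0.843]]}}

```text
clock: 19.65
position: [0.5124, -0.2436, 0.1976]
ee_rot: [0.983, -0.186, -0.001, -0.0]
ft_force: [-0.1, 1.1, -1.7]
grip_width: 0.177
```

Emit:
{"name": "send_rows", "arguments": {"steps": [[[0,0,0.005],0],[[0,0,0.015],0],[[0,0,0.028],0],[[0,0,0.038],0],[[0,0,0.045],0],[[0,0,0.048],0],[[0,0,0.048],0],[[0,0,0.048],0]]}}

```text
clock: 20.65
position: [0.5134, -0.2422, 0.1517]
ee_rot: [0.983, -0.186, 0.0, 0.0]
ft_force: [-0.7, 0.2, -1.4]
grip_width: 0.18
```

```bash
python3 - <<'E'
from h import *
go(.514,-.2425,.094,-21.4)
T=Tt();im,d=manip.camera("wrist");cv2.imwrite("pics/w8.png",im[:,:,::-1]);p=pts("wrist",d,T);z=p[...,2]
im,_=manip.camera("side");cv2.imwrite("pics/s8.png",cv2.resize(im[120:300,240:440],None,fx=3,fy=3)[:,:,::-1])
zt=T[2,3]-.0094
m=(abs(z-zt)<.006)&(np.hypot(p[...,0]-T[0,3],p[...,1]-T[1,3])<.085)
R=ray("wrist",np.argwhere(m)[:,::-1],zt,T)[:,:2].astype(np.float32);print(m.sum(),cv2.minAreaRect(R))
E
```

```text
shift [0.0006 0.0001 0.0577] spin -0.001 ang -21.43 pos [ 0.5134 -0.2422  0.1517] clock 20.65
26137 ((0.5141679644584656, -0.24087852239608765), (0.11185108125209808, 0.11143907904624939), 68.57337951660156)
```

View pics/s8.png

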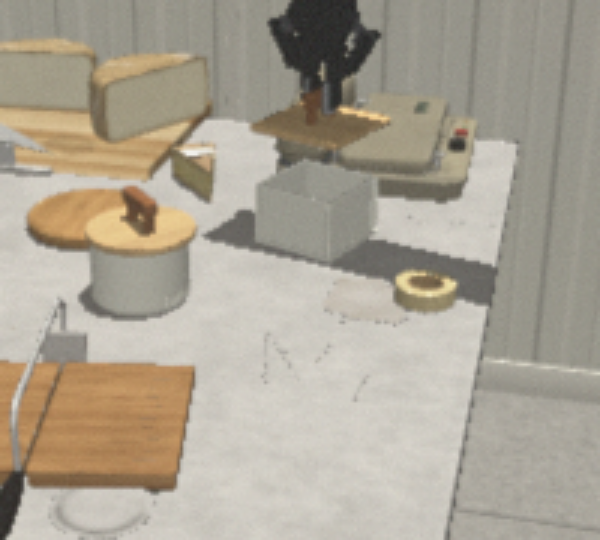

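View pics/w8.png

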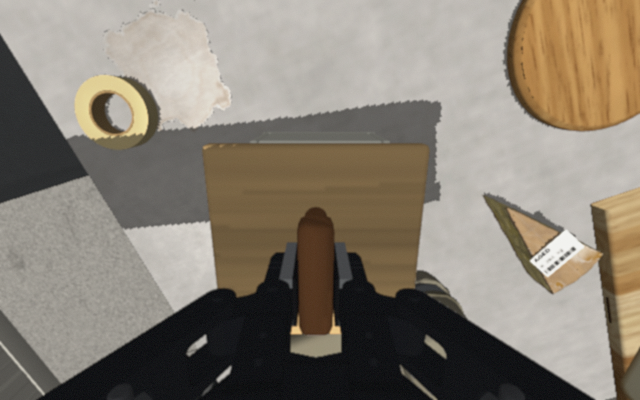

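The square lid hangs level over its crock, in line to 0.1°, and within about 2 mm of centre. Lowering.

Emit:
{"name": "send_rows", "arguments": {"steps": [[[0,0.001,0.0],0],[[0,0.001,0.01],0],[[0,0.001,0.022],0],[[0,0.001,0.034],0],[[0,0.001,0.043],0],[[0,0.001,0.05],0],[[0,0.001,0.055],0],[[0,0.001,0.057],0]]}}

```text
clock: 21.75
position: [0.5128, -0.243, 0.0941]
ee_rot: [0.983, -0.186, -0.0, 0.0]
ft_force: [-0.2, 0.5, -2.8]
grip_width: 0.178
```

Emit:
{"name": "send_rows", "arguments": {"steps": [[[0,0,0.001],0],[[0,0,0.002],0],[[0,0,0.003],0],[[0,0,0.0035],0],[[0,0,0.004],0],[[0,0,0.0045],0],[[0,0,0.0045],0],[[0,0,0.0045],0]]}}

```text
clock: 22.75
position: [0.5128, -0.243, 0.0898]
ee_rot: [0.983, -0.186, 0.0, 0.0]
ft_force: [0.0, -0.2, -2.2]
grip_width: 0.177
```

Emit:
{"name": "send_rows", "arguments": {"steps": [[[0,0,0.0003],0],[[0,0,0.0005],0],[[0,0,0.0008],0],[[0,0,0.001],0],[[0,0,0.0011],0],[[0,0,0.0012],0],[[0,0,0.0012],0],[[0,0,0.0012],0]]}}

```text
clock: 23.75
position: [0.5129, -0.243, 0.0896]
ee_rot: [0.983, -0.186, 0.0, 0.0]
ft_force: [-4.4, 1.6, 9.4]
grip_width: 0.175
```

Contact at the expected height with about 9 N. Releasing.

Emit:
{"name": "send_rows", "arguments": {"steps": [[[0,0,0],0],[[0,0,0],0],[[0,0,0],0],[[0,0,0],0],[[0,0,0],0],[[0,0,0],0],[[0,0,-0.005],0],[[0,0,-0.015],0]], "hand": 1}}

```text
clock: 24.75
position: [0.5127, -0.2429, 0.104]
ee_rot: [0.983, -0.186, -0.0, -0.0]
ft_force: [0.8, 0.2, 0.1]
grip_width: 1.004
```

Emit:
{"name": "send_rows", "arguments": {"steps": [[[0,0,-0.02],0],[[0,0,-0.05],0],[[0,0,-0.08],0],[[0,0,-0.105],0],[[0,0,-0.12],0],[[0,0,-0.125],0],[[0,0,-0.125],0],[[0,0,-0.125],0]]}}

```text
clock: 25.75
position: [0.5124, -0.2428, 0.2276]
ee_rot: [0.983, -0.186, -0.001, -0.0]
ft_force: [-0.6, -0.4, -1.1]
grip_width: 1.002
```

```bash
python3 - <<'E'
from h import *
def chk(n,d,T,c):
    p=pts(n,d,T);z=p[...,2]
    m=(z>.068)&(z<.092)&(np.hypot(p[...,0]-c[0],p[...,1]-c[1])<.085)
    P=p[m];A=np.c_[P[:,:2],np.ones(len(P))];R=ray(n,np.argwhere(m)[:,::-1],.08,T)[:,:2].astype(np.float32)
    print(n,"slope",np.linalg.lstsq(A,P[:,2],rcond=None)[0][:2],np.median(P[:,2]),cv2.minAreaRect(R))
T=Tt();im,d=manip.camera("wrist");cv2.imwrite("pics/w9.png",im[:,:,::-1]);chk("wrist",d,T,(.514,-.2425))
im,d=manip.camera("side");cv2.imwrite("pics/s9.png",cv2.resize(im[120:300,240:440],None,fx=3,fy=3)[:,:,::-1])
im,d=manip.camera("top");chk("top",d,None,(.6585,-.0497))
print(manip.get_obs()["ft_force"],manip.get_obs()["clock"])
E
```

```text
wrist slope [-5.11723385e-06 -1.08796563e-03] 0.07968810727059958 ((0.5133731961250305, -0.24253487586975098), (0.11250912398099899, 0.11269807815551758), 68.5897445678711)
top slope [ 0.00219637 -0.00034286] 0.08002484586584013 ((0.6560733318328857, -0.050764087587594986), (0.11189860105514526, 0.11115982383489609), 1.0254547595977783)
[ 0.69698947  0.32365321 -0.6353602 ] 25.9
```

View pics/s9.png

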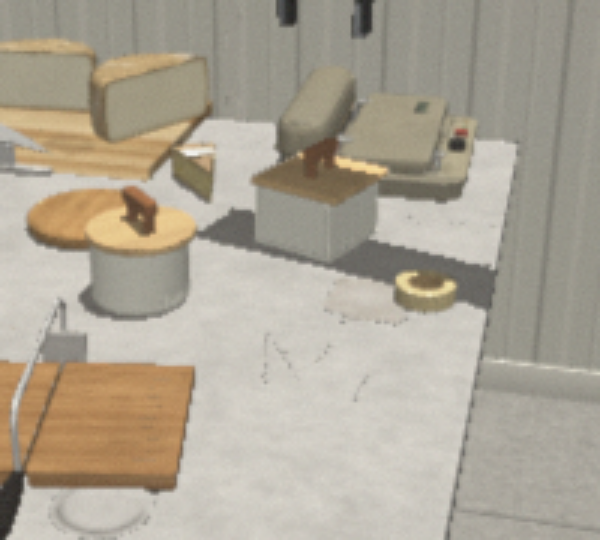

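View pics/w9.png

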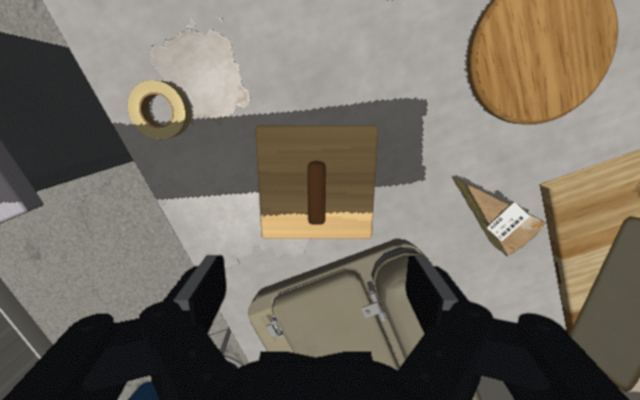

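Both lids sit flat on their crocks (round at (140,225), square at (320,175) in the side crop), and the gripper is clear of them. Handing in.

```bash
python3 -c "
from workcell import manip
print(manip.hand_in())"
```

```text
the job is handed in; nothing more can be done
None
```

Both crocks are closed: I put the round lid on the round crock first, then the square lid on the square crock. I handed the job in at about 26 s of the 56 s allowed.

| Check | Round lid | Square lid |
|---|---|---|
| Force as it touched the rim | about 9 N | about 9 N |
| Height of lid top (80 mm when seated) | 79.7–80.0 mm | 79.7 mm |
| Slope | under 0.3 % | about 0.1 % |
| Distance from crock centre | under 1 mm by the wrist camera | about 1 mm |
| Alignment with crock | not needed | within 0.1° |

- **Gripper:** it was open and about 125 mm above the square lid when I handed in.
- **Crocks:** the square crock had not moved when I checked it just before its lid went on. Neither crock's position was measured after closing; the final pictures show both standing in place.
- **Disagreements between cameras:**
  - The last top view put the round lid about 2.5 mm from centre.
  - The side camera put the crocks 6–8 mm off in y compared with the top view. I put that down to its slanting view, because the wrist camera agreed with the top view.
  - The plugs have 11 mm of play on each side.

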